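Draw out the dust-filter tray with the pull hook

TASK

Take the pull hook from its rest, hook its tip down into the finger hole of the steel filter tray, under the overhanging upper instrument, and pull the tray out all the way to its stop. Then lay the hook back in its rest as it was and leave the tray out. Only the hook may touch the instruments and the tray, not the robot itself, and the other things on the bench stay where they are.

Things in the scene. Friction and masses are not known exactly. Their poses are not given: they have to be found in the camera images.
- stack: Two grey bench instruments, one on the other, fixed. Origin: on the bench under the middle of the lower unit's front face; the front looks along its -x, z up. Lower unit: x 0 to 260, y -100 to 100, z 0 to 125 mm. Upper unit: x -100 to 240, y -95 to 95, z 125 to 210 mm, so it overhangs the lower front by 100 mm. The filter tray is in the lower front at y = +45 mm. The robot must not touch it.
- tray_hole (a point): Centre of the finger hole (26 mm across, right through, open air below) at the upper face of the tray's lip, 60 mm above the bench; axes as the stack's. The lip is a level steel plate 5 mm thick, 60 mm wide, 22.5 mm from hole centre to free end (-x) and, shut, as far to the lower unit's front. Shut, the hole lies 77 mm behind the upper unit's front. Moves with the tray.
- overhang (a point): Middle, above the tray, of the lower front edge of the overhanging upper unit: 125 mm above the bench, 65 mm above the tray's lip; axes as the stack's. A gripper upright on the hook's handle strikes the front face above this edge; one leaning back 30 to 45 degrees, away from the instruments, with the hook level, clears it.
- tray (a joint): How far the filter tray is out, m: 0 shut, 0.115 at its stop; slides along the stack's -x. Starts 0 to 0.01. Friction about 4 N, stays where it is left.
- rest: Aluminium rest for the hook, fixed. Origin on the bench under the place of the handle's centre; the hook lies along its +x. Base plate x -50 to 70, y -35 to 35, 8 mm thick. A flat saddle 50 mm wide, top at 48 mm, at x -35 to -21, carries the handle's rear; a V fork open upward (90 degrees, x 49 to 61, about 75 mm high, 50 mm wide) carries the rod.
- hook: Pull hook, loose, starts in the rest. Wooden handle 70 x 24 x 24 mm, origin at its centre, length along x; from its front (+x) a steel rod 10 mm thick runs level, on the handle's axis, to x = +90 mm and there bends straight down (-z) to a round tip 37 mm below the handle's axis. About 150 g.
- hook_tip (a point): Lowest point of the hook's down-turned tip: at (90, 0, -37) mm in the hook's frame; axes as the hook's.
- meter: Bystander: black hand-held multimeter lying flat, 180 x 85 x 42 mm; origin under its middle.
- spool: Bystander: grey spool standing upright, 64 mm across, 50 mm high; origin under its middle.
- jar: Bystander: jar with black lid, 60 mm across, 70 mm high; origin under its middle.
- rest_home (a point): The place of the hook's origin (handle's centre) when it lies home in the rest: 60 mm above the rest's origin; axes as the rest's.
Things that resemble listed ones, but are neither listed nor needed, are in the scene too. What is meant by the hook is not pink or yellow, and is the larger of those in its own colour.

How it is judged:
By the outcome, as a careful person would: the job done as asked, in the order asked, and still so for the second after the job is handed in, with the robot touching nothing.
It also fails if it takes over 51 s, if anything falls off the work surface, if the arm or the gripper's body presses on something with over 40 N, if the wrist force passes 120 N, or if a joint passes its speed limit or range.

ROBOT

A 7-joint arm with a two-finger parallel gripper is mounted at the origin on the work surface. World frame = base frame: x ahead of the robot, y to its left, z up, the work surface at z = 0. Lengths are in m, angles in rad, forces in N, time in s.
With the tool pointing down it reaches from about 0.4 to 0.85 m from the base axis. Payload 4.5 kg.
Tool frame: the origin (TCP) lies midway between the tips of the shut fingers; the grasp point (between the pads) lies 19 mm behind it; z points along the fingers, y is the line along which they close (so a half turn about z gives the same grasp; the last joint's range is limited). The gripper opens to 88 mm and grips with 3 to 60 N. Pads are 18 mm wide; open, the fingers measure 123 mm over their backs; the gripper's body (75 mm by 187 mm) begins 45 mm behind the grasp point.
Start: joints at [1.362, 0.689, -0.195, 1.565, 0.157, 0.902, -0.215], TCP at [0.15, -0.607, 0.239] pointing down, gripper open.
Joint ranges: [-3.01, 3.01], [-0.46, 2.08], [-1.47, 1.51], [0.13, 2.56], [-1, 4.14], [0.04, 2.09], [-2.66, 2.66]. Speed limits (rad/s): [2.57, 2.57, 3.14, 3.14, 3.14, 3.14, 3.14].

INTERFACE

Orientations are given as a unit quaternion [x, y, z, w].
In Python, from plant import r gives the robot as it stands.
- The arm moves only by the tool carry_out, never from a script. Its argument "plan" is a list of rows, each an object with "rot": the turn, a rotation vector about the tool's x, y, z in rad, a list of three; "xyz": the shift along the tool's x, y, z in m, a list of three; "grip": the closure in counts, from 0 (fully open) to 255 (shut). In form: [{"rot": [wx, wy, wz], "xyz": [dx, dy, dz], "grip": grip}, ...]. A call has 1 to 8 rows; each row is the pose to reach, as a shift and turn from the pose commanded when the call began, along the tool's axes at that moment; what a row does not reach only later rows make up. A row lasts 1/12 s, in which the tool goes at most 41.7 mm and 7.16 degrees, less where a joint would pass 70% of its speed; a pose out of reach is approached as far as the arm can. A call with a gripper value outside its range is refused whole. The fingers move at their own pace and stop on an object; "squeeze" is the grip in N (left out, the last holds). Time passes only in rows, so rows that repeat a pose let the fingers close. It gives the time, the measured TCP pose, the force, the opening and the grip force at its end, in the units of the state.
- r.get_state(): the state, without advancing time (a new reading comes with each control period).
- r.snapshot(name): name is "side" or "top" or "wrist"; returns the picture (384x512x3 uint8, red, green, blue); there is no depth.
- r.camera_params(name): a dict with "fx", "fy", "cx", "cy" (pixels), "position" and "attitude" of the camera in the world; the wrist camera has in their place "hand_eye" (4x4, takes a point from camera to tool coordinates, whose origin is the TCP and whose axes are the flange's). Camera axes: x right, y down, z forward; pixel columns grow to the right and rows downward; lengths in m; the calibration is good to about 2 mm. A picture is of the moment at which its call begins: read the wrist's pose just before it. camera_params takes no time and is no camera call.
- r.finish_job(): hands the job in; it is judged then, once.
The state is a dict: "clock": time; "q": joint angles; "qd": joint speeds; "joint_torque": joint torques, N m; "tool_pos": TCP position; "eef_rot": TCP orientation; "contact_force": force on the tool from outside, world axes, zero at the start; "moment": the same for the moment, N m; "opening": opening from 0.0 (shut) to 1.0 (fully open); "finger_force": force on a finger pad.
Only numpy, scipy, OpenCV 4.12 (cv2) and the standard library are available. Lean on these libraries where they do the work, as an engineer would, in place of code of your own. Each camera call takes 0.05 s, during which the arm holds its last target. There are 200 camera calls.

## Working session

There is one attempt and no reset: what is moved stays moved. The work goes in short steps, Python scripts to look and compute and a tool call to move; the robot and the scene stay as the last step left them, time stands still between calls to the robot, and variables do not carry over. Pictures are saved under pics/ and viewed, at most 10 in all, crops included, and the job is handed in when it is done.

Besides the shell and the picture viewer there is one more tool, called after ">>>" by a JSON object that holds its "fn" and its "kwargs", one argument or row to a line. carry_out: Moves the arm, as the interface text tells. Its arguments: {"type":"object","properties":{"plan":{"type":"array"},"squeeze":{"type":"number"}},"required":["plan"]}

```bash
mkdir -p pics; ls; python3 - <<'E'
from plant import r
import cv2,numpy as np
s=r.get_state();print({k:np.round(v,3) for k,v in s.items()})
for n in("side","top","wrist"):
    cv2.imwrite(f"pics/{n}0.png",r.snapshot(n)[:,:,::-1]);print(n,r.camera_params(n))
E
```

```text
pics
{'clock': np.float64(0.0), 'q': array([ 1.362,  0.69 , -0.194,  1.566,  0.157,  0.903, -0.215]), 'qd': array([ 0.001, -0.   , -0.   , -0.001, -0.   , -0.001, -0.001]), 'joint_torque': array([-0.0000e+00, -5.2756e+01, -1.2660e+00, -1.5342e+01, -5.3000e-02,
        7.0000e-03,  0.0000e+00]), 'tool_pos': array([ 0.15 , -0.606,  0.238]), 'eef_rot': array([ 0.993,  0.121, -0.   , -0.001]), 'contact_force': array([ 0.889, -0.511,  0.595]), 'moment': array([-0.023, -0.007,  0.033]), 'finger_force': np.float64(0.0), 'opening': np.float64(1.0)}
side {'fx': 429.66270651941534, 'fy': 429.66270651941534, 'cx': 252.918987637734, 'cy': 192.09795451332255, 'position': array([0.18939143, 0.47831388, 0.76935494]), 'attitude': array([-0.38116658,  0.86156836, -0.31056013,  0.12635036])}
top {'fx': 474.0298173663055, 'fy': 474.0298173663055, 'cx': 251.10820571444398, 'cy': 188.7685397865074, 'position': array([0.35841885, 0.10059738, 1.18551899]), 'attitude': array([-0.66616993,  0.73876628, -0.07720679,  0.06694119])}
wrist {'fx': 318.65098582389743, 'fy': 318.65098582389743, 'cx': 254.41228207638918, 'cy': 195.4538090310032, 'hand_eye': array([[-3.04719598e-05, -9.48371521e-01, -3.17161564e-01,
         8.42363152e-02],
       [ 9.99999695e-01,  2.18686114e-04, -7.49988838e-04,
        -4.68757162e-04],
       [ 7.80626885e-04, -3.17161490e-01,  9.48371225e-01,
        -1.46026571e-01],
       [ 0.00000000e+00,  0.00000000e+00,  0.00000000e+00,
         1.00000000e+00]])}
```

View pics/top0.png

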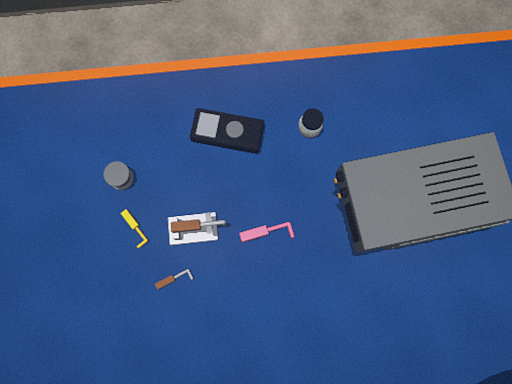

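View pics/side0.png

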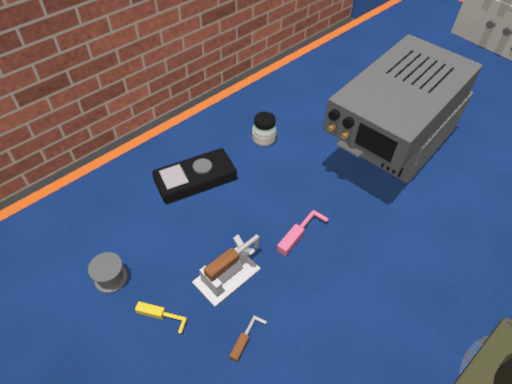

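The top view shows four hooks. The brown one in the white rest is at (187,226), a small brown one at (167,282), pink at (255,233) and yellow at (130,220). I choose the large brown one in the rest. The stack is at the right, with its front facing left. The side view shows the rest at (225,270) and the stack front at (370,140).

```bash
cat > h.py <<'E'
from plant import r
import cv2,numpy as np
from scipy.spatial.transform import Rotation as R
def cam(n,s=None):
    p=r.camera_params(n);K=np.array([[p["fx"],0,p["cx"]],[0,p["fy"],p["cy"]],[0,0,1]])
    if n=="wrist":
        T=np.eye(4);T[:3,:3]=R.from_quat(s["eef_rot"]).as_matrix();T[:3,3]=s["tool_pos"]
        T=T@p["hand_eye"];return K,T[:3,:3],T[:3,3]
    return K,R.from_quat(p["attitude"]).as_matrix(),np.array(p["position"])
def ray(c,uv):
    K,A,p=c;return p,A@np.linalg.solve(K,[uv[0],uv[1],1])
def onz(c,uv,z):
    p,d=ray(c,uv);return p+d*(z-p[2])/d[2]
def proj(c,X):
    K,A,p=c;v=K@(A.T@(np.asarray(X)-p));return v[:2]/v[2]
def tri(c1,a,c2,b):
    p,d=ray(c1,a);q,e=ray(c2,b);t=np.linalg.lstsq(np.c_[d,-e],q-p,rcond=None)[0]
    x,y=p+d*t[0],q+e*t[1];return (x+y)/2,np.linalg.norm(x-y)
E
python3 - <<'E'
from h import *
T=cv2.imread("pics/top0.png");S=cv2.imread("pics/side0.png")
ct,cs=cam("top"),cam("side")
def comps(I,m,lo):
    n,l,st,ce=cv2.connectedComponentsWithStats(m.astype(np.uint8))
    return [(l==i,st[i][4],ce[i]) for i in range(1,n) if st[i][4]>lo]
for n,I,c in(("top",T,ct),("side",S,cs)):
    H=cv2.cvtColor(I,cv2.COLOR_BGR2HSV).astype(int)
    m=(H[...,0]<15)&(H[...,1]>110)&(H[...,2]>40)&(H[...,2]<190)
    if n=="side": m[:200]=0
    for k,a,ce in comps(I,m,60):
        ys,xs=np.nonzero(k);rc=cv2.minAreaRect(np.c_[xs,ys].astype(np.float32))
        print(n,"brown",a,np.round(ce,1),np.round(cv2.boxPoints(rc)).tolist(), onz(c,rc[0],.066).round(4))
# upper box top in top view
H=cv2.cvtColor(T,cv2.COLOR_BGR2HSV).astype(int)
m=(H[...,1]<60)&(H[...,2]>60)&(np.indices(H.shape[:2])[1]>320)&(np.indices(H.shape[:2])[0]>100)
k,a,ce=max(comps(T,m,500),key=lambda q:q[1])
rc=cv2.minAreaRect(np.argwhere(k)[:,::-1].astype(np.float32))
for b in cv2.boxPoints(rc):print("box",b.round(1),onz(ct,b,.21).round(4))
def crop(I,x,y,w,h,f):return cv2.resize(I[y:y+h,x:x+w],None,fx=f,fy=f,interpolation=cv2.INTER_CUBIC)
A=crop(T,155,195,80,60,5);B=crop(S,180,225,90,80,5);C=crop(S,315,80,110,100,4);D=crop(T,325,140,60,120,3)
W=np.zeros((600,800,3),np.uint8)
A=cv2.resize(A,(400,300));W[:300,:400]=A;B=cv2.resize(crop(S,180,230,80,75,4),(320,300));W[:300,400:720]=B
W[300:600,:330]=crop(S,315,80,110,100,3);W[300:600,400:600]=crop(T,325,150,50,75,4)
cv2.imwrite("pics/c1.png",W)
E
```

```text
top brown 245 [185.  225.4] [[170.0, 223.0], [199.0, 220.0], [200.0, 228.0], [171.0, 231.0]] [0.517  0.2372 0.066 ]
top brown 114 [164.7 281.8] [[155.0, 283.0], [172.0, 275.0], [175.0, 280.0], [158.0, 289.0]] [0.3907 0.2935 0.066 ]
side brown 513 [221.1 263.8] [[202.0, 269.0], [232.0, 246.0], [241.0, 257.0], [211.0, 281.0]] [0.5152 0.2395 0.066 ]
side brown 245 [238.8 346.7] [[229.0, 357.0], [241.0, 332.0], [249.0, 336.0], [237.0, 361.0]] [0.3778 0.3174 0.066 ]
box [334.9 163.9] [ 0.5949 -0.107   0.21  ]
box [499.7 130.1] [ 0.6332 -0.4723  0.21  ]
box [518.6 222.2] [ 0.4319 -0.4694  0.21  ]
box [353.8 256. ] [ 0.3983 -0.1184  0.21  ]
```

View pics/c1.png

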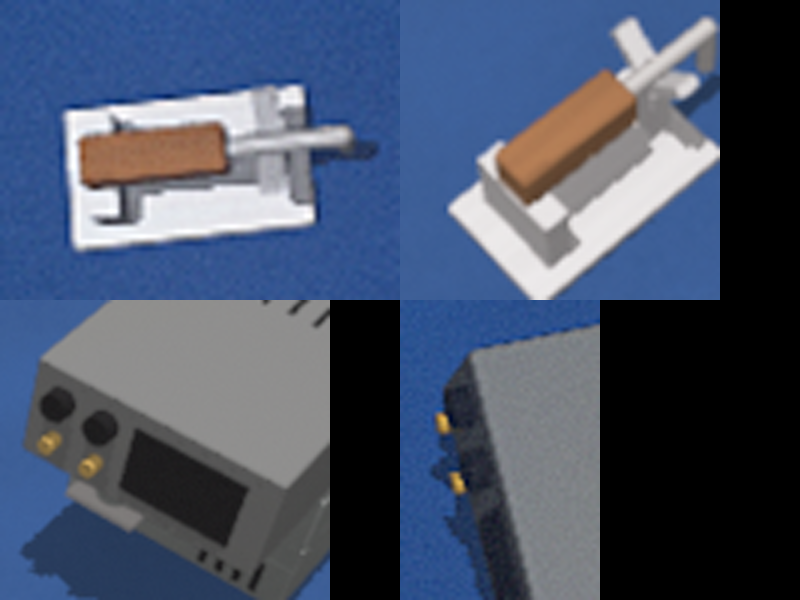

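The crop confirms the large brown hook lying in the rest with its rod in the fork. The tray lip shows under the upper unit, at side pixels of about (338,142) to (360,157).

```bash
python3 - <<'E'
from h import *
T=cv2.imread("pics/top0.png");S=cv2.imread("pics/side0.png")
ct,cs=cam("top"),cam("side")
P=[onz(cs,p,.072) for p in((204.25,268.25),(232.5,248),(238.75,254.5),(212,275))]
print("side handle top",np.round(P,4).tolist(),np.mean(P,0),[np.linalg.norm(P[i]-P[i-1]).round(4) for i in range(4)])
print("rod end top",onz(ct,(225,222),.062),"side",onz(cs,(180+310/4,230+25/4),.063))
# rest plate corners (z=.008) top crop
Q=[onz(ct,(155+a/5,195+b/5),.008) for a,b in((65,113),(75,250),(313,222))]
print("plate",np.round(Q,4).tolist())
# lip
for p in((337.7,142.3),(360,156.7)):print("lip",onz(cs,p,.06).round(4))
# box top edges fitted
H=cv2.cvtColor(T,cv2.COLOR_BGR2HSV).astype(int);V=cv2.cvtColor(T,cv2.COLOR_BGR2GRAY).astype(float)
V=cv2.GaussianBlur(V,(3,3),0)
fr=[]
for y in range(175,240,3):
    x0=int(343+ (y-163)*0.2); g=np.diff(V[y,x0-8:x0+14]);i=int(np.argmax(g));fr.append((x0-8+i+.5,y))
fr=np.array(fr,np.float32);print(fr[:, 0].round(1))
up=[]
for x in range(360,480,5):
    y0=int(163-(x-344)*.18); g=np.diff(H[y0-10:y0+10,x,1]);i=int(np.argmin(g));up.append((x,y0-10+i+.5))
up=np.array(up,np.float32);print(up[:,1])
lf=cv2.fitLine(fr,cv2.DIST_HUBER,0,.01,.01).ravel();lu=cv2.fitLine(up,cv2.DIST_HUBER,0,.01,.01).ravel()
for l in(lf,lu):
    a,b=onz(ct,l[2:]-30*l[:2],.21),onz(ct,l[2:]+30*l[:2],.21);print("edge",a.round(4),b.round(4),np.degrees(np.arctan2(*(b-a)[1::-1])))
t=np.linalg.solve(np.c_[lf[:2],-lu[:2]],lu[2:]-lf[2:]);c=lf[2:]+t[0]*lf[:2];print("corner",c,onz(ct,c,.21))
E
```

```text
side handle top [[0.5256, 0.2713, 0.072], [0.5237, 0.2048, 0.072], [0.5052, 0.2054, 0.072], [0.5055, 0.2695, 0.072]] [0.51497895 0.23773179 0.072     ] [np.float64(0.0202), np.float64(0.0666), np.float64(0.0185), np.float64(0.0641)]
rod end top [0.51581638 0.14236859 0.062     ] side [0.51556039 0.14730047 0.063     ]
plate [[0.5491, 0.2853, 0.008], [0.4803, 0.285, 0.008], [0.482, 0.1666, 0.008]]
lip [ 0.5834 -0.1757  0.06  ]
lip [ 0.5185 -0.1779  0.06  ]
[345.5 345.5 346.5 347.5 348.5 348.5 349.5 350.5 351.5 351.5 352.5 353.5
 354.5 355.5 355.5 356.5 357.5 358.5 358.5 359.5 360.5 361.5]
[158.5 157.5 156.5 155.5 154.5 153.5 152.5 151.5 150.5 149.5 148.5 147.5
 146.5 145.5 144.5 143.5 142.5 141.5 140.5 139.5 138.5 137.5 136.5 135.5]
edge [ 0.5652 -0.1253  0.21  ] [ 0.4402 -0.1384  0.21  ] -173.99653204604917
edge [ 0.6073 -0.2236  0.21  ] [ 0.6203 -0.3539  0.21  ] -84.30349082978289
corner [341.67316 162.16537] [ 0.59717956 -0.12191092  0.21      ]
```

```bash
cat >> h.py <<'E'
def tool(yaw,lean):   # hook yaw, lean back (deg): tool x = -hook x when upright
    return R.from_euler("z",yaw,degrees=True)*R.from_matrix(np.array([[-1,0,0],[0,1,0],[0,0,-1]]))*R.from_euler("y",-lean,degrees=True)
GX=-.008
def hookpose(o,yaw,lean):  # hook origin -> TCP for grasp at handle x=GX
    h=R.from_euler("z",yaw,degrees=True);t=tool(yaw,lean)
    return np.array(o)+h.apply([GX,0,0])+t.apply([0,0,.019]),t
def rel(p,t,s=None):
    s=s or r.get_state();c=R.from_quat(s["eef_rot"])
    print("t",round(s["clock"],2),"rot",(c.inv()*t).as_rotvec().round(4).tolist(),"xyz",c.inv().apply(np.array(p)-s["tool_pos"]).round(4).tolist())
E
python3 - <<'E'
from h import *
print(tool(-90,0).as_matrix().round(2).tolist(), tool(-90,40).apply([0,0,1]))
rel([.34,-.25,.40],tool(-90,20))
E
```

```text
[[-0.0, 1.0, 0.0], [1.0, 0.0, 0.0], [0.0, 0.0, -1.0]] [ 1.66533454e-16 -6.42787610e-01 -7.66044443e-01]
t 0.15 rot [-0.2328, -0.2967, -1.3134] xyz [0.27, -0.3003, -0.1615]
```

>>> {"fn": "carry_out", "kwargs": {
  "plan": [
    {"rot":[0,0,0],"xyz":[0.02,-0.02,-0.08],"grip":0},
    {"rot":[-0.23,-0.29,-1.3],"xyz":[0.27,-0.3,-0.16],"grip":0},
    {"rot":[-0.23,-0.29,-1.3],"xyz":[0.27,-0.3,-0.16],"grip":0},
    {"rot":[-0.23,-0.29,-1.3],"xyz":[0.27,-0.3,-0.16],"grip":0},
    {"rot":[-0.23,-0.29,-1.3],"xyz":[0.27,-0.3,-0.16],"grip":0},
    {"rot":[-0.23,-0.29,-1.3],"xyz":[0.27,-0.3,-0.16],"grip":0},
    {"rot":[-0.23,-0.29,-1.3],"xyz":[0.27,-0.3,-0.16],"grip":0},
    {"rot":[-0.23,-0.29,-1.3],"xyz":[0.27,-0.3,-0.16],"grip":0}
  ]
}}

```text
clock: 0.82
tool_pos: [0.2886, -0.3468, 0.3649]
eef_rot: [0.848, 0.517, -0.082, 0.083]
contact_force: [0.3, 0.4, -0.2]
opening: 0.997
finger_force: 0.0
```

```bash
python3 - <<'E'
from h import *
s=r.get_state();print(s["tool_pos"],s["q"])
p,t=hookpose([.515,.2365,.06],-90,40)
rel(p-.12*t.apply([0,0,1]),t)
E
```

```text
[ 0.2886272  -0.3467744   0.36493205] [ 0.92097631  0.25994287 -0.39626531  1.97684381  0.41845424  0.89451633
 -0.19543284]
t 0.82 rot [-0.1613, -0.4483, -0.4489] xyz [0.7199, -0.108, 0.0609]
```

>>> {"fn": "carry_out", "kwargs": {
  "plan": [
    {"rot":[-0.16,-0.45,-0.45],"xyz":[0.72,-0.108,0.02],"grip":0},
    {"rot":[-0.16,-0.45,-0.45],"xyz":[0.72,-0.108,0.02],"grip":0},
    {"rot":[-0.16,-0.45,-0.45],"xyz":[0.72,-0.108,0.02],"grip":0},
    {"rot":[-0.16,-0.45,-0.45],"xyz":[0.72,-0.108,0.02],"grip":0},
    {"rot":[-0.16,-0.45,-0.45],"xyz":[0.72,-0.108,0.02],"grip":0},
    {"rot":[-0.16,-0.45,-0.45],"xyz":[0.72,-0.108,0.02],"grip":0},
    {"rot":[-0.16,-0.45,-0.45],"xyz":[0.72,-0.108,0.02],"grip":0},
    {"rot":[-0.16,-0.45,-0.45],"xyz":[0.72,-0.108,0.02],"grip":0}
  ]
}}

```text
clock: 1.48
tool_pos: [0.3881, -0.0592, 0.2823]
eef_rot: [0.665, 0.664, -0.243, 0.241]
contact_force: [0.9, -0.2, 0.9]
opening: 0.996
finger_force: 0.0
```

```bash
python3 - <<'E'
from h import *
s=r.get_state();print(s["tool_pos"],s["q"])
p,t=hookpose([.515,.2365,.06],-90,40)
rel(p-.12*t.apply([0,0,1]),t)
E
```

```text
[ 0.38811534 -0.05921061  0.28226438] [-0.11032089  0.53294406 -0.55564536  2.18675855  0.86833736  1.20974795
 -1.29339728]
t 1.48 rot [-0.0037, 0.0004, 0.0005] xyz [0.3754, 0.1266, -0.1266]
```

>>> {"fn": "carry_out", "kwargs": {
  "plan": [
    {"rot":[0,0,0],"xyz":[0.375,0.127,-0.127],"grip":0},
    {"rot":[0,0,0],"xyz":[0.375,0.127,-0.127],"grip":0},
    {"rot":[0,0,0],"xyz":[0.375,0.127,-0.127],"grip":0},
    {"rot":[0,0,0],"xyz":[0.375,0.127,-0.127],"grip":0},
    {"rot":[0,0,0],"xyz":[0.375,0.127,-0.127],"grip":0},
    {"rot":[0,0,0],"xyz":[0.375,0.127,-0.127],"grip":0},
    {"rot":[0,0,0],"xyz":[0.375,0.127,-0.127],"grip":0},
    {"rot":[0,0,0],"xyz":[0.375,0.127,-0.127],"grip":0}
  ]
}}

```text
clock: 2.15
tool_pos: [0.492, 0.2347, 0.1669]
eef_rot: [0.666, 0.663, -0.243, 0.241]
contact_force: [0.8, -0.6, 0.2]
opening: 1.0
finger_force: 0.0
```

>>> {"fn": "carry_out", "kwargs": {
  "plan": [
    {"rot":[0,0,0],"xyz":[0.085,0.029,-0.029],"grip":0},
    {"rot":[0,0,0],"xyz":[0.085,0.029,-0.029],"grip":0},
    {"rot":[0,0,0],"xyz":[0.085,0.029,-0.029],"grip":0}
  ]
}}

```text
clock: 2.4
tool_pos: [0.5201, 0.322, 0.1318]
eef_rot: [0.665, 0.664, -0.242, 0.239]
contact_force: [-1.2, -1.2, 0.0]
opening: 1.003
finger_force: 0.0
```

```bash
python3 - <<'E'
from h import *
s=r.get_state();print(s["tool_pos"],s["q"])
p,t=hookpose([.515,.2365,.06],-90,40)
rel(p-.12*t.apply([0,0,1]),t)
rel(p,t)
I=r.snapshot("wrist")[:,:,::-1]
c=cam("wrist",s);I=I.copy()
h=R.from_euler("z",-90,degrees=True)
for q in((-35,12,12),(-35,-12,12),(35,12,12),(35,-12,12),(95,0,0),(-8,0,12)):
    u=proj(c,np.array([.515,.2365,.06])+h.apply(np.array(q)/1000));cv2.circle(I,tuple(int(round(v)) for v in u),3,(0,255,0),1)
cv2.imwrite("pics/w1.png",I)
E
```

```text
[0.52012886 0.32200514 0.13176241] [-0.63266404  1.10559403 -0.51743315  1.25018678  0.77721188  1.60269733
 -1.31997778]
t 2.4 rot [-0.0047, -0.004, 0.0003] xyz [-0.0133, -0.0051, 0.0038]
t 2.4 rot [-0.0047, -0.004, 0.0003] xyz [-0.0137, -0.0045, 0.1238]
```

View pics/w1.png

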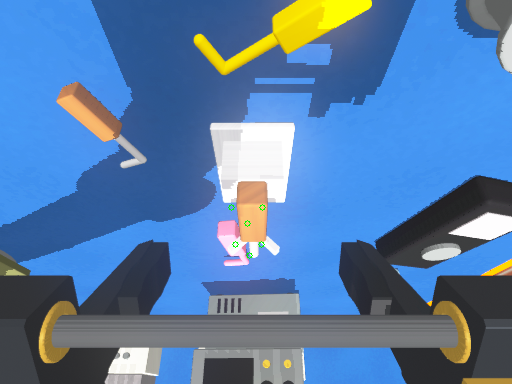

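The wrist view shows the brown handle on the rest at about (252,210), with the stack ahead at the bottom of the picture. The lateral prediction is about 5 px off, possibly because the arm was still moving, so I will settle closer and measure again.

>>> {"fn": "carry_out", "kwargs": {
  "plan": [
    {"rot":[0,0,0],"xyz":[-0.014,-0.004,0.04],"grip":0},
    {"rot":[0,0,0],"xyz":[-0.014,-0.004,0.05],"grip":0},
    {"rot":[0,0,0],"xyz":[-0.014,-0.004,0.05],"grip":0},
    {"rot":[0,0,0],"xyz":[-0.014,-0.004,0.05],"grip":0},
    {"rot":[0,0,0],"xyz":[-0.014,-0.004,0.05],"grip":0}
  ]
}}

```text
clock: 2.87
tool_pos: [0.5171, 0.2747, 0.107]
eef_rot: [0.667, 0.663, -0.242, 0.24]
contact_force: [-0.3, -0.6, 0.5]
opening: 1.0
finger_force: 0.0
```

```bash
python3 - <<'E'
from h import *
s=r.get_state();c=cam("wrist",s);I=r.snapshot("wrist")[:,:,::-1].copy()
print(s["tool_pos"])
H=cv2.cvtColor(I,cv2.COLOR_BGR2HSV).astype(int)
m=((H[...,0]>3)&(H[...,0]<18)&(H[...,1]>110)&(H[...,2]>60)).astype(np.uint8);m[:,:190]=0;m[:,330:]=0
n,l,st,ce=cv2.connectedComponentsWithStats(m);i=1+np.argmax(st[1:,4]);print(st[i],ce[i])
for v in range(st[i][1]+6,st[i][1]+st[i][3]-3,12):
    xs=np.nonzero(l[v]==i)[0];a,b=onz(c,(xs[0]-.5,v),.072),onz(c,(xs[-1]+.5,v),.072);print(v,a[:2].round(4),b[:2].round(4),((a+b)/2)[:2].round(4))
h=R.from_euler("z",-90,degrees=True);o=np.array([.515,.2365,.06])
print([proj(c,o+h.apply(np.array(q)/1000)).round(0).tolist() for q in((-35,12,-12),(-35,12,12),(35,12,12),(35,-12,12))])
p,t=hookpose(o,-90,40);rel(p,t,s)
E
```

```text
[0.51707389 0.27473859 0.10701939]
[ 237  172   38   75 2484] [255.76771337 208.22222222]
178 [0.5097 0.2975] [0.5272 0.2974] [0.5184 0.2975]
190 [0.5085 0.2861] [0.5288 0.2859] [0.5186 0.286 ]
202 [0.5078 0.2731] [0.5299 0.273 ] [0.5189 0.2731]
214 [0.5101 0.2584] [0.53   0.2583] [0.5201 0.2584]
226 [0.5088 0.2416] [0.5301 0.2415] [0.5194 0.2416]
238 [0.5079 0.2222] [0.5302 0.2221] [0.5191 0.2221]
[[268.0, 170.0], [269.0, 203.0], [266.0, 249.0], [235.0, 249.0]]
t 2.87 rot [-0.0043, -0.0024, -0.0045] xyz [0.0069, -0.0018, 0.0745]
```

>>> {"fn": "carry_out", "kwargs": {
  "plan": [
    {"rot":[-0.004,-0.002,-0.004],"xyz":[0.008,0.001,0.03],"grip":0},
    {"rot":[-0.004,-0.002,-0.004],"xyz":[0.008,0.001,0.055],"grip":0},
    {"rot":[-0.004,-0.002,-0.004],"xyz":[0.008,0.001,0.074],"grip":0},
    {"rot":[-0.004,-0.002,-0.004],"xyz":[0.008,0.001,0.074],"grip":0},
    {"rot":[-0.004,-0.002,-0.004],"xyz":[0.008,0.001,0.074],"grip":0},
    {"rot":[-0.004,-0.002,-0.004],"xyz":[0.008,0.001,0.074],"grip":0}
  ]
}}

```text
clock: 3.42
tool_pos: [0.5178, 0.2347, 0.0454]
eef_rot: [0.665, 0.665, -0.241, 0.242]
contact_force: [-0.3, 0.7, 0.5]
opening: 1.001
finger_force: 0.0
```

```bash
python3 - <<'E'
from h import *
s=r.get_state();c=cam("wrist",s)
print(s["tool_pos"],s["contact_force"])
p,t=hookpose([.518,.238,.06],-90,40);rel(p,t,s)
I=r.snapshot("wrist")[:,:,::-1];cv2.imwrite("pics/w2.png",I)
E
```

```text
[0.51780622 0.2347451  0.04543251] [-0.28749018  0.69699916  0.49422064]
t 3.42 rot [0.0007, -0.0017, -0.0002] xyz [-0.0007, 0.0002, 0.0006]
```

View pics/w2.png

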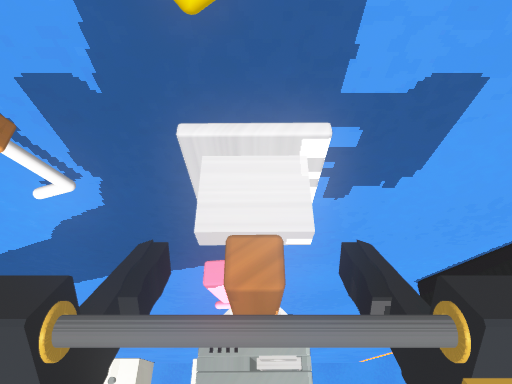

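The handle at (254,272) sits midway between the fingers, clear of the saddle. I close the gripper.

>>> {"fn": "carry_out", "kwargs": {
  "plan": [
    {"rot":[0,0,0],"xyz":[0,0,0],"grip":120},
    {"rot":[0,0,0],"xyz":[0,0,0],"grip":200},
    {"rot":[0,0,0],"xyz":[0,0,0],"grip":255},
    {"rot":[0,0,0],"xyz":[0,0,0],"grip":255},
    {"rot":[0,0,0],"xyz":[0,0,0],"grip":255},
    {"rot":[0,0,0],"xyz":[0,0,0],"grip":255},
    {"rot":[0,0,0],"xyz":[0,0,0],"grip":255},
    {"rot":[0,0,0],"xyz":[0,0,0],"grip":255}
  ],
  "squeeze": 6
}}

```text
clock: 4.13
tool_pos: [0.5174, 0.2324, 0.0444]
eef_rot: [0.664, 0.664, -0.243, 0.242]
contact_force: [0.7, -0.1, 1.4]
opening: 0.417
finger_force: 0.0
```

>>> {"fn": "carry_out", "kwargs": {
  "plan": [
    {"rot":[0,0,0],"xyz":[0,0,0],"grip":255},
    {"rot":[0,0,0],"xyz":[0,0,0],"grip":255},
    {"rot":[0,0,0],"xyz":[0,0,0],"grip":255}
  ],
  "squeeze": 40
}}

```text
clock: 4.38
tool_pos: [0.5178, 0.2324, 0.0444]
eef_rot: [0.664, 0.664, -0.242, 0.242]
contact_force: [2.2, 0.2, 0.0]
opening: 0.265
finger_force: 40.0
```

```bash
python3 - <<'E'
from h import *
s=r.get_state();print(s["tool_pos"],s["eef_rot"],s["opening"],s["contact_force"])
import pickle;pickle.dump(s,open("home.pkl","wb"))
c=R.from_quat(s["eef_rot"]);print("up",c.inv().apply([0,0,.07]))
E
```

```text
[0.51781299 0.2324387  0.04438623] [ 0.66430573  0.66427714 -0.24234782  0.24228356] 0.26465768698597325 [2.20529827 0.23811815 0.04782239]
up [-4.50711065e-02 -5.00590842e-06 -5.35592693e-02]
```

>>> {"fn": "carry_out", "kwargs": {
  "plan": [
    {"rot":[0,0,0],"xyz":[-0.013,0,-0.015],"grip":255},
    {"rot":[0,0,0],"xyz":[-0.029,0,-0.034],"grip":255},
    {"rot":[0,0,0],"xyz":[-0.045,0,-0.0535],"grip":255},
    {"rot":[0,0,0],"xyz":[-0.045,0,-0.0535],"grip":255},
    {"rot":[0,0,0],"xyz":[-0.045,0,-0.0535],"grip":255},
    {"rot":[0,0,0],"xyz":[-0.045,0,-0.0535],"grip":255}
  ]
}}

```text
clock: 4.88
tool_pos: [0.5172, 0.2322, 0.1135]
eef_rot: [0.664, 0.664, -0.243, 0.242]
contact_force: [0.1, -0.3, -2.6]
opening: 0.268
finger_force: 39.9
```

```bash
python3 - <<'E'
from h import *
import pickle
s=r.get_state();print(s["tool_pos"],s["opening"],s["contact_force"])
S=r.snapshot("side")[:,:,::-1];T=r.snapshot("top")[:,:,::-1]
cv2.imwrite("pics/s2.png",S);cv2.imwrite("pics/t2.png",T)
f=lambda I,x,y,w,h,k:cv2.resize(I[y:y+h,x:x+w],None,fx=k,fy=k,interpolation=cv2.INTER_CUBIC)
W=np.hstack([f(S,180,180,100,120,4),f(S,325,125,60,80,6)[:480]])
cv2.imwrite("pics/c2.png",W);print(W.shape)
# target staging: hook yaw -84, tip line through hole, 150 mm before the hole, axis z .107
x=np.array([np.cos(np.radians(-84)),np.sin(np.radians(-84)),0])
hole=np.array([.555,-.2,0])
for d in(.26,.16):
    p,t=hookpose(hole-(.09+d)*x+[0,0,.12],-84,40);rel(p,t,s)
E
```

```text
[0.51715959 0.23223784 0.11349107] 0.268286960304649 [ 0.0645214  -0.2804281  -2.58123494]
(480, 760, 3)
t 4.88 rot [-0.0688, 0.0017, -0.0793] xyz [-0.0624, 0.0017, 0.0631]
t 4.88 rot [-0.0688, 0.0017, -0.0793] xyz [-0.1385, 0.0122, 0.1271]
```

View pics/c2.png

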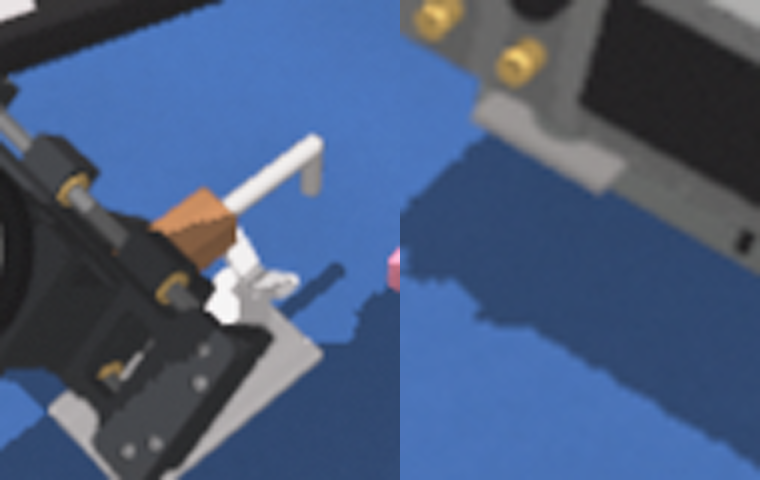

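The hook is held level and clear of the rest. On the right, the lip runs from about (473,118) to (608,190) in the crop, with the hole's near rim as a notch near (555,135).

```bash
python3 - <<'E'
from h import *
c=cam("side")
px=lambda a,b:(325+(a-400)/6-.4,125+b/6-.4)
a=np.radians(-84);x=np.array([np.cos(a),np.sin(a),0]);y=np.array([-x[1],x[0],0])
over=np.array([.5475,-.1271,0])
for q,z in(((473,118),.055),((605,193),.055),((625,165),.06),((545,130),.06),((560,138),.06)):
    w=onz(c,px(*q),z);d=w-over;print(q,w.round(4),"stack: behind face",round(d@x,4),"lat",round(d@y,4))
crop=lambda P:[round(400+(u:=proj(c,P))[0]*6-325*6+2.4),round(u[1]*6-750+2.4)]
print("overhang edge",crop(over+.03*y+[0,0,.125]),crop(over+[0,0,.125]),crop(over-.03*y+[0,0,.125]),"corner",crop(over+.05*y+[0,0,.125]))
for t in(0,.005,.01):
    h=over+x*(.077-t)+[0,0,.06];print(t,"hole",crop(h),"rim near",crop(h-.013*x),"corners",crop(h-.0225*x+.03*y),crop(h-.0225*x-.03*y))
E
python3 - <<'E'
import cv2
I=cv2.imread("pics/s2.png")[125:165,325:375]
cv2.imwrite("pics/c3.png",cv2.resize(I,None,fx=15,fy=15,interpolation=cv2.INTER_CUBIC))
E
```

```text
(473, 118) [ 0.5833 -0.1735  0.055 ] stack: behind face 0.0499 lat 0.0308
(605, 193) [ 0.5226 -0.1802  0.055 ] stack: behind face 0.0502 lat -0.0304
(625, 165) [ 0.5245 -0.1933  0.06  ] stack: behind face 0.0635 lat -0.0298
(545, 130) [ 0.5574 -0.185   0.06  ] stack: behind face 0.0586 lat 0.0038
(560, 138) [ 0.5507 -0.186   0.06  ] stack: behind face 0.0589 lat -0.003
overhang edge [430, 52] [499, 91] [569, 131] corner [385, 27]
0 hole [579, 110] rim near [561, 128] corners [483, 104] [613, 178]
0.005 hole [572, 117] rim near [554, 134] corners [476, 110] [606, 185]
0.01 hole [565, 124] rim near [547, 141] corners [469, 117] [599, 191]
```

View pics/c3.png

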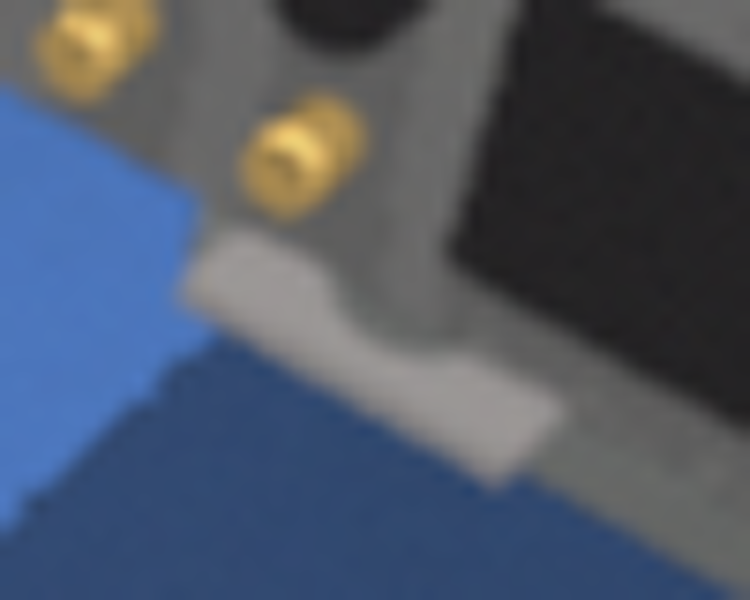

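>>> {"fn": "carry_out", "kwargs": {
  "plan": [
    {"rot":[-0.02,0,-0.02],"xyz":[-0.02,0.002,0.018],"grip":255},
    {"rot":[-0.04,0,-0.04],"xyz":[-0.045,0.004,0.042],"grip":255},
    {"rot":[-0.07,0,-0.08],"xyz":[-0.07,0.006,0.065],"grip":255},
    {"rot":[-0.07,0,-0.08],"xyz":[-0.095,0.008,0.088],"grip":255},
    {"rot":[-0.07,0,-0.08],"xyz":[-0.12,0.011,0.11],"grip":255},
    {"rot":[-0.07,0,-0.08],"xyz":[-0.1385,0.012,0.127],"grip":255},
    {"rot":[-0.07,0,-0.08],"xyz":[-0.1385,0.012,0.127],"grip":255},
    {"rot":[-0.07,0,-0.08],"xyz":[-0.1385,0.012,0.127],"grip":255}
  ]
}}

```text
clock: 5.65
tool_pos: [0.5288, 0.0425, 0.1056]
eef_rot: [0.629, 0.698, -0.23, 0.255]
contact_force: [0.6, 1.2, -2.1]
opening: 0.266
finger_force: 39.9
```

```bash
cat >> h.py <<'E'
SX=np.array([np.cos(np.radians(-84)),np.sin(np.radians(-84)),0]);SY=np.array([-SX[1],SX[0],0])
HOLE=np.array([.5551,-.1992,0])
def tip(s):  # hook tip nominal from TCP
    t=R.from_quat(s["eef_rot"]);h=t*tool(0,40).inv()
    return s["tool_pos"]-t.apply([0,0,.019])+h.apply([.09-GX,0,-.037])+[0,0,.001],h.as_euler("zyx",degrees=True)
def stk(s):
    p,e=tip(s);d=p-HOLE;print("tip: before hole",round(-d@SX,4),"lat",round(d@SY,4),"z",round(p[2],4),"eul",e.round(2))
E
python3 - <<'E'
from h import *
s=r.get_state();stk(s);P,_=tip(s)
S=r.snapshot("side")[:,:,::-1];T=r.snapshot("top")[:,:,::-1]
cs,ct=cam("side"),cam("top")
bend=P+[0,0,.042]
print("pred side bend top",proj(cs,bend),"top",proj(ct,bend),"tip side",proj(cs,P))
f=lambda I,u,k:cv2.resize(cv2.getRectSubPix(np.ascontiguousarray(I),(80,80),tuple(map(float,u))),None,fx=k,fy=k,interpolation=cv2.INTER_CUBIC)
W=np.hstack([f(S,proj(cs,bend),5),f(T,proj(ct,bend),5)])
for k in(200,600):cv2.drawMarker(W,(k,200),(0,255,0),0,12,1)
cv2.imwrite("pics/c4.png",W)
for d,z in((.16,.1045),(0,.1045)):
    p,t=hookpose(HOLE-(.09+d)*SX+[0,0,z-.001],-84,40);rel(p,t,s)
E
```

```text
tip: before hole 0.1573 lat -0.001 z 0.0844 eul [-8.409e+01  2.000e-02 -1.900e-01]
pred side bend top [318.4657121  160.72444146] top [303.93696033 200.34410199] tip side [315.76672976 174.25127745]
t 5.65 rot [-0.0016, 0.0032, -0.0007] xyz [0.0128, 0.0009, 0.011]
t 5.65 rot [-0.0016, 0.0032, -0.0007] xyz [-0.1095, 0.0011, 0.1142]
```

View pics/c4.png

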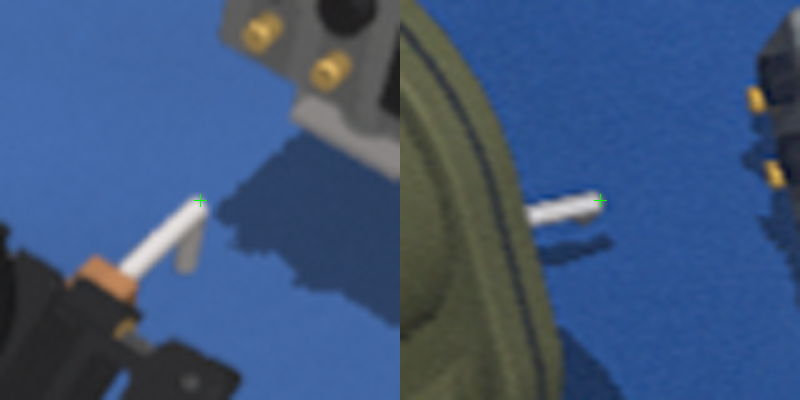

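>>> {"fn": "carry_out", "kwargs": {
  "plan": [
    {"rot":[-0.002,0.003,0],"xyz":[0.0128,0.0025,0.011],"grip":255},
    {"rot":[-0.002,0.003,0],"xyz":[0.0128,0.0025,0.011],"grip":255},
    {"rot":[-0.002,0.003,0],"xyz":[-0.01,0.0025,0.03],"grip":255},
    {"rot":[-0.002,0.003,0],"xyz":[-0.033,0.0025,0.0496],"grip":255},
    {"rot":[-0.002,0.003,0],"xyz":[-0.056,0.0025,0.069],"grip":255},
    {"rot":[-0.002,0.003,0],"xyz":[-0.064,0.0025,0.0756],"grip":255},
    {"rot":[-0.002,0.003,0],"xyz":[-0.064,0.0025,0.0756],"grip":255},
    {"rot":[-0.002,0.003,0],"xyz":[-0.064,0.0025,0.0756],"grip":255}
  ]
}}

```text
clock: 6.42
tool_pos: [0.5424, -0.0507, 0.0896]
eef_rot: [0.628, 0.699, -0.226, 0.254]
contact_force: [0.0, 1.0, -2.7]
opening: 0.272
finger_force: 39.9
```

```bash
python3 - <<'E'
from h import *
s=r.get_state();stk(s);print(s["contact_force"])
p,t=hookpose(HOLE-(.09-.002)*SX+.0015*SY+[0,0,.1045-.001],-84,40);rel(p,t,s)
P,_=tip(s);cs=cam("side");S=r.snapshot("side")[:,:,::-1]
u=proj(cs,P);print(u)
W=cv2.resize(cv2.getRectSubPix(np.ascontiguousarray(S),(100,75),(335.,150.)),None,fx=8,fy=8,interpolation=cv2.INTER_CUBIC)
cv2.imwrite("pics/c5.png",W)
E
```

```text
tip: before hole 0.0633 lat 0.0032 z 0.0678 eul [-83.82  -0.16   0.2 ]
[ 0.00434732  0.99718643 -2.66556891]
t 6.42 rot [0.0044, -0.0032, 0.0004] xyz [-0.0497, -0.0016, 0.0422]
[337.64171361 155.26996593]
```

View pics/c5.png

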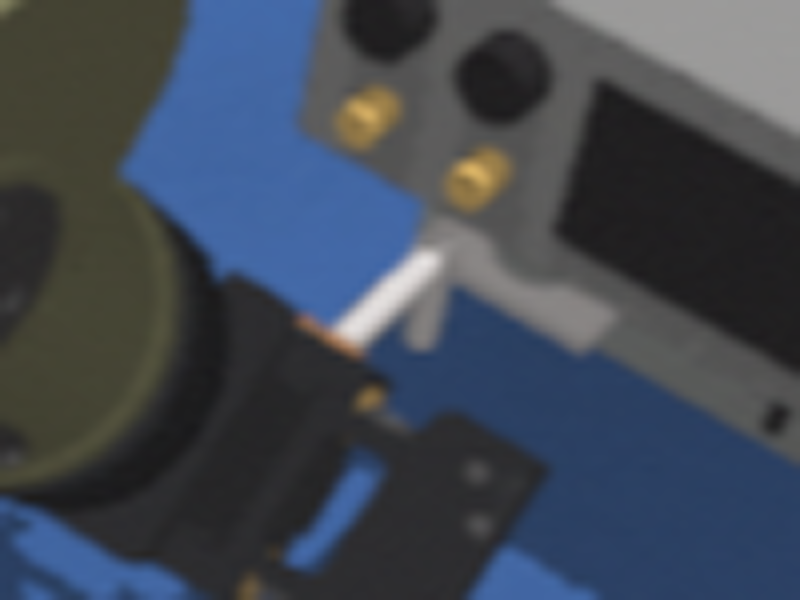

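The tip is at side px (337.5,155.6), as predicted, in line with the lip's notch. I continue inward.

>>> {"fn": "carry_out", "kwargs": {
  "plan": [
    {"rot":[0.004,-0.003,0],"xyz":[-0.012,-0.0016,0.0103],"grip":255},
    {"rot":[0.004,-0.003,0],"xyz":[-0.025,-0.0016,0.0211],"grip":255},
    {"rot":[0.004,-0.003,0],"xyz":[-0.038,-0.0016,0.0322],"grip":255},
    {"rot":[0.004,-0.003,0],"xyz":[-0.0497,-0.0016,0.0422],"grip":255},
    {"rot":[0.004,-0.003,0],"xyz":[-0.0497,-0.0016,0.0422],"grip":255},
    {"rot":[0.004,-0.003,0],"xyz":[-0.0497,-0.0016,0.0422],"grip":255},
    {"rot":[0.004,-0.003,0],"xyz":[-0.0497,-0.0016,0.0422],"grip":255}
  ]
}}

```text
clock: 7.05
tool_pos: [0.548, -0.1155, 0.0889]
eef_rot: [0.628, 0.699, -0.228, 0.254]
contact_force: [-0.4, 0.5, -2.3]
opening: 0.266
finger_force: 39.9
```

```bash
python3 - <<'E'
from h import *
s=r.get_state();stk(s);print(s["contact_force"],s["moment"],s["q"].round(2))
p,t=hookpose(HOLE-(.09-.002)*SX+.0015*SY+[0,0,.1045-.001],-84,40);rel(p,t,s);rel(p-[0,0,.022],t,s)
E
```

```text
tip: before hole -0.0018 lat 0.0018 z 0.0675 eul [-8.392e+01 -1.000e-02  3.000e-02]
[-0.44230867  0.54818504 -2.3140084 ] [ 0.92122327 -0.03150275 -0.02748325] [-0.04  0.97 -0.36  1.97  1.31  1.04 -1.34]
t 7.05 rot [0.0011, -0.0004, 0.001] xyz [-0.0001, -0.0002, 0.0001]
t 7.05 rot [0.0011, -0.0004, 0.001] xyz [0.014, -0.0002, 0.017]
```

>>> {"fn": "carry_out", "kwargs": {
  "plan": [
    {"rot":[0.001,0,0.001],"xyz":[0.0035,0,0.0043],"grip":255},
    {"rot":[0.001,0,0.001],"xyz":[0.007,0,0.0085],"grip":255},
    {"rot":[0.001,0,0.001],"xyz":[0.007,0,0.0085],"grip":255},
    {"rot":[0.001,0,0.001],"xyz":[0.007,0,0.0085],"grip":255}
  ]
}}

```text
clock: 7.38
tool_pos: [0.5475, -0.1166, 0.0776]
eef_rot: [0.629, 0.698, -0.23, 0.254]
contact_force: [1.1, 1.2, -1.4]
opening: 0.264
finger_force: 39.9
```

>>> {"fn": "carry_out", "kwargs": {
  "plan": [
    {"rot":[0,0,0],"xyz":[0.0035,0,0.0043],"grip":255},
    {"rot":[0,0,0],"xyz":[0.007,0,0.0085],"grip":255},
    {"rot":[0,0,0],"xyz":[0.007,0,0.0085],"grip":255},
    {"rot":[0,0,0],"xyz":[0.007,0,0.0085],"grip":255}
  ]
}}

```text
clock: 7.72
tool_pos: [0.5474, -0.1174, 0.0668]
eef_rot: [0.629, 0.698, -0.23, 0.254]
contact_force: [0.2, 0.2, -1.9]
opening: 0.266
finger_force: 39.9
```

```bash
python3 - <<'E'
from h import *
s=r.get_state();stk(s);print(s["contact_force"],s["moment"])
p,t=hookpose(HOLE-(.09+.14)*SX+.0015*SY+[0,0,.0825-.001],-84,40);rel(p,t,s)
S=r.snapshot("side")[:,:,::-1]
W=cv2.resize(cv2.getRectSubPix(np.ascontiguousarray(S),(80,60),(345.,145.)),None,fx=8,fy=8,interpolation=cv2.INTER_CUBIC)
cv2.imwrite("pics/c6.png",W)
E
```

```text
tip: before hole -0.0037 lat 0.0008 z 0.0455 eul [-8.408e+01  6.000e-02 -1.100e-01]
[ 0.18249581  0.20024119 -1.8860052 ] [0.87531193 0.01920574 0.00146695]
t 7.72 rot [-0.0018, 0.0017, -0.0003] xyz [0.1098, 0.0004, -0.0927]
```

There was no contact force on the way down to a tip height of 45 mm, so the tip is in the hole. I pull, and use the force to find the stop.

>>> {"fn": "carry_out", "kwargs": {
  "plan": [
    {"rot":[-0.001,0.001,0],"xyz":[0.008,0,-0.0066],"grip":255},
    {"rot":[-0.001,0.001,0],"xyz":[0.019,0,-0.016],"grip":255},
    {"rot":[-0.001,0.001,0],"xyz":[0.031,0,-0.026],"grip":255},
    {"rot":[-0.001,0.001,0],"xyz":[0.043,0,-0.036],"grip":255},
    {"rot":[-0.001,0.001,0],"xyz":[0.055,0,-0.046],"grip":255},
    {"rot":[-0.001,0.001,0],"xyz":[0.067,0,-0.056],"grip":255},
    {"rot":[-0.001,0.001,0],"xyz":[0.073,0,-0.0615],"grip":255},
    {"rot":[-0.001,0.001,0],"xyz":[0.073,0,-0.0615],"grip":255}
  ]
}}

```text
clock: 8.43
tool_pos: [0.5375, -0.0198, 0.0672]
eef_rot: [0.628, 0.699, -0.228, 0.254]
contact_force: [1.2, 0.3, -1.7]
opening: 0.266
finger_force: 39.9
```

```bash
python3 - <<'E'
from h import *
s=r.get_state();stk(s);print(s["contact_force"],s["contact_force"]@SX,s["moment"])
p,t=hookpose(HOLE-(.09+.14)*SX+.001*SY+[0,0,.0825-.001],-84,40);rel(p,t,s)
E
```

```text
tip: before hole 0.0944 lat 0.0014 z 0.0457 eul [-8.389e+01 -0.000e+00  4.000e-02]
[ 1.23344246  0.29584826 -1.71134503] -0.16529772674077178 [ 0.846198   -0.00289592 -0.01376875]
t 8.43 rot [0.0013, -0.0006, 0.0014] xyz [0.0351, -0.0002, -0.0291]
```

```bash
python3 - <<'E'
from h import *
S=r.snapshot("side")[:,:,::-1]
W=cv2.resize(cv2.getRectSubPix(np.ascontiguousarray(S),(100,75),(335.,155.)),None,fx=6,fy=6,interpolation=cv2.INTER_CUBIC)
cv2.imwrite("pics/c7.png",W)
E
```

```text
(no output)
```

View pics/c7.png

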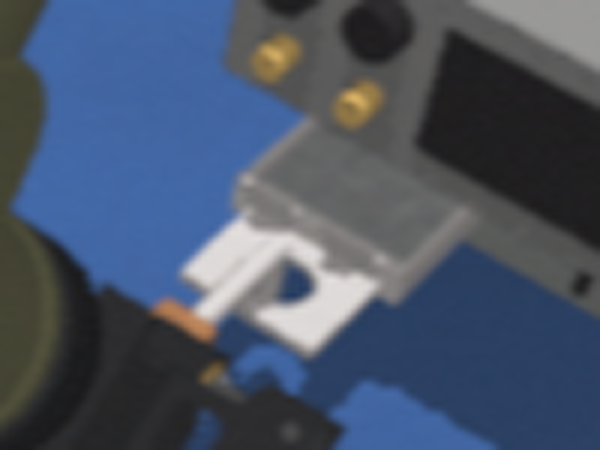

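The picture shows the hook tip in the hole and the tray well out. I continue towards the stop.

>>> {"fn": "carry_out", "kwargs": {
  "plan": [
    {"rot":[0.001,0,0.001],"xyz":[0.005,0,-0.0042],"grip":255},
    {"rot":[0.001,0,0.001],"xyz":[0.0105,0,-0.0088],"grip":255},
    {"rot":[0.001,0,0.001],"xyz":[0.0155,0,-0.013],"grip":255},
    {"rot":[0.001,0,0.001],"xyz":[0.0155,0,-0.013],"grip":255}
  ]
}}

```text
clock: 8.82
tool_pos: [0.5359, -0.0014, 0.0672]
eef_rot: [0.629, 0.698, -0.229, 0.254]
contact_force: [-0.2, -1.2, -0.8]
opening: 0.271
finger_force: 39.9
```

>>> {"fn": "carry_out", "kwargs": {
  "plan": [
    {"rot":[0,0,0],"xyz":[0.0015,0,-0.0013],"grip":255},
    {"rot":[0,0,0],"xyz":[0.003,0,-0.0026],"grip":255},
    {"rot":[0,0,0],"xyz":[0.003,0,-0.0026],"grip":255}
  ]
}}

```text
clock: 9.07
tool_pos: [0.5355, 0.0016, 0.0674]
eef_rot: [0.63, 0.697, -0.229, 0.254]
contact_force: [1.0, -2.8, -2.0]
opening: 0.268
finger_force: 40.0
```

>>> {"fn": "carry_out", "kwargs": {
  "plan": [
    {"rot":[0,0,0],"xyz":[0.0015,0,-0.0013],"grip":255},
    {"rot":[0,0,0],"xyz":[0.003,0,-0.0026],"grip":255},
    {"rot":[0,0,0],"xyz":[0.003,0,-0.0026],"grip":255}
  ]
}}

```text
clock: 9.32
tool_pos: [0.5352, 0.0041, 0.0676]
eef_rot: [0.629, 0.697, -0.23, 0.255]
contact_force: [2.3, -6.9, -4.3]
opening: 0.266
finger_force: 40.0
```

```bash
python3 - <<'E'
from h import *
s=r.get_state();stk(s);print(s["contact_force"],s["contact_force"]@SX,s["moment"])
E
```

```text
tip: before hole 0.1184 lat 0.0012 z 0.0464 eul [-8.417e+01 -4.000e-02 -1.900e-01]
[ 2.27973192 -6.89205477 -4.31708075] 7.092596243834023 [ 0.19774497 -0.42138762  0.41872592]
```

>>> {"fn": "carry_out", "kwargs": {
  "plan": [
    {"rot":[0,0,0],"xyz":[0.0015,0,-0.0013],"grip":255},
    {"rot":[0,0,0],"xyz":[0.0025,0,-0.002],"grip":255},
    {"rot":[0,0,0],"xyz":[0.0025,0,-0.002],"grip":255}
  ]
}}

```text
clock: 9.57
tool_pos: [0.5351, 0.0043, 0.0678]
eef_rot: [0.629, 0.696, -0.232, 0.256]
contact_force: [5.7, -12.3, -8.7]
opening: 0.27
finger_force: 40.0
```

>>> {"fn": "carry_out", "kwargs": {
  "plan": [
    {"rot":[0,0,0],"xyz":[0.0015,0,-0.0013],"grip":255},
    {"rot":[0,0,0],"xyz":[0.0025,0,-0.002],"grip":255},
    {"rot":[0,0,0],"xyz":[0.0025,0,-0.002],"grip":255},
    {"rot":[0,0,0],"xyz":[0.0025,0,-0.002],"grip":255}
  ]
}}

```text
clock: 9.9
tool_pos: [0.535, 0.0044, 0.068]
eef_rot: [0.63, 0.695, -0.234, 0.258]
contact_force: [6.7, -18.8, -10.6]
opening: 0.272
finger_force: 40.0
```

```bash
python3 - <<'E'
from h import *
s=r.get_state();stk(s);print(s["contact_force"],s["contact_force"]@SX,s["moment"])
E
```

```text
tip: before hole 0.1185 lat 0.0007 z 0.0477 eul [-8.438e+01 -6.000e-02 -7.300e-01]
[  6.66207015 -18.84681215 -10.63754939] 19.439943292767044 [-0.51872644 -1.05835483  1.06360532]
```

The stop is reached: the pull rises to 19 N with no motion, 114 to 115 mm out. I ease off into the middle of the hole.

>>> {"fn": "carry_out", "kwargs": {
  "plan": [
    {"rot":[0,0,0],"xyz":[-0.003,0,0.0025],"grip":255},
    {"rot":[0,0,0],"xyz":[-0.007,0,0.006],"grip":255},
    {"rot":[0,0,0],"xyz":[-0.007,0,0.006],"grip":255},
    {"rot":[0,0,0],"xyz":[-0.007,0,0.006],"grip":255}
  ]
}}

```text
clock: 10.23
tool_pos: [0.5349, 0.0038, 0.067]
eef_rot: [0.63, 0.698, -0.229, 0.254]
contact_force: [0.1, -2.0, -2.9]
opening: 0.268
finger_force: 39.9
```

```bash
python3 - <<'E'
from h import *
s=r.get_state();stk(s);print(s["contact_force"],s["contact_force"]@SX,s["moment"])
E
```

```text
tip: before hole 0.1183 lat 0.001 z 0.0454 eul [-8.411e+01  0.000e+00  7.000e-02]
[ 0.10435015 -1.99910687 -2.88446794] 1.999063116098355 [ 0.61471674  0.01434609 -0.04038565]
```

Next: 7 mm further inward, settle, then straight up 50 mm (0.7 per axis split −0.643/−0.766).

>>> {"fn": "carry_out", "kwargs": {
  "plan": [
    {"rot":[0,0,0],"xyz":[-0.003,0,0.0025],"grip":255},
    {"rot":[0,0,0],"xyz":[-0.0054,0,0.0045],"grip":255},
    {"rot":[0,0,0],"xyz":[-0.0054,0,0.0045],"grip":255},
    {"rot":[0,0,0],"xyz":[-0.0054,0,0.0045],"grip":255}
  ]
}}

```text
clock: 10.57
tool_pos: [0.536, -0.0039, 0.0671]
eef_rot: [0.63, 0.698, -0.229, 0.254]
contact_force: [-0.5, 0.7, -0.8]
opening: 0.267
finger_force: 39.9
```

```bash
python3 - <<'E'
from h import *
s=r.get_state();stk(s);print(s["contact_force"],s["contact_force"]@SX,s["moment"])
E
```

```text
tip: before hole 0.1104 lat 0.0012 z 0.0457 eul [-8.412e+01 -2.000e-02 -0.000e+00]
[-0.54734604  0.68613157 -0.7585753 ] -0.739586104849714 [ 0.90592836 -0.03381323  0.00805447]
```

>>> {"fn": "carry_out", "kwargs": {
  "plan": [
    {"rot":[0,0,0],"xyz":[-0.0045,0,-0.0054],"grip":255},
    {"rot":[0,0,0],"xyz":[-0.009,0,-0.0107],"grip":255},
    {"rot":[0,0,0],"xyz":[-0.016,0,-0.019],"grip":255},
    {"rot":[0,0,0],"xyz":[-0.026,0,-0.031],"grip":255},
    {"rot":[0,0,0],"xyz":[-0.032,0,-0.038],"grip":255},
    {"rot":[0,0,0],"xyz":[-0.032,0,-0.038],"grip":255},
    {"rot":[0,0,0],"xyz":[-0.032,0,-0.038],"grip":255}
  ]
}}

```text
clock: 11.15
tool_pos: [0.5363, -0.004, 0.1176]
eef_rot: [0.63, 0.697, -0.228, 0.255]
contact_force: [0.1, -0.1, -2.8]
opening: 0.268
finger_force: 39.9
```

```bash
python3 - <<'E'
from h import *
import pickle
s=r.get_state();stk(s);print(s["contact_force"],s["tool_pos"])
S=r.snapshot("side")[:,:,::-1];cs=cam("side")
# tray hole: blue blob expected position at out=.115
hp=HOLE+.0045*SX-.115*SX+[0,0,.06]
print("hole px pred",proj(cs,hp),"end corners",proj(cs,hp-.0225*SX+.03*SY),proj(cs,hp-.0225*SX-.03*SY))
h=pickle.load(open("home.pkl","rb"))
rel(h["tool_pos"]+[0,0,.07],R.from_quat(h["eef_rot"]),s)
H=cv2.cvtColor(np.ascontiguousarray(S),cv2.COLOR_BGR2HSV).astype(int)
m=((H[...,1]<50)&(H[...,2]>120)).astype(np.uint8);m[:130]=0;m[:,:300]=0;m[220:]=0;m[:,400:]=0
n,l,st,ce=cv2.connectedComponentsWithStats(m)
for i in range(1,n):
    if st[i][4]>60:
        ys,xs=np.nonzero(l==i);print(st[i],"lowest",xs[ys.argmax()],ys.max(),"left",xs.min(),ys[xs.argmin()])
        u=(xs[ys.argmax()],ys.max());w=onz(cs,u,.055)-HOLE;print("near corner out",-(w@SX),w@SY)
E
```

```text
tip: before hole 0.1103 lat 0.0016 z 0.0961 eul [-8.413e+01 -1.100e-01  2.000e-02]
[ 0.136414   -0.06153698 -2.77836207] [ 0.53630795 -0.00401712  0.11756529]
hole px pred [326.29040625 169.68116098] end corners [309.48294547 168.49707453] [331.61018092 182.22451653]
t 11.15 rot [0.0676, -0.0016, 0.0772] xyz [0.1837, 0.0058, -0.15]
[316 137  47  37 544] lowest 338 173 left 316 157
near corner out 0.09677718890028487 -0.023193310785246075
```

>>> {"fn": "carry_out", "kwargs": {
  "plan": [
    {"rot":[0.02,0,0.02],"xyz":[0.025,0.001,-0.02],"grip":255},
    {"rot":[0.04,0,0.05],"xyz":[0.055,0.002,-0.045],"grip":255},
    {"rot":[0.068,-0.002,0.077],"xyz":[0.085,0.003,-0.07],"grip":255},
    {"rot":[0.068,-0.002,0.077],"xyz":[0.115,0.004,-0.094],"grip":255},
    {"rot":[0.068,-0.002,0.077],"xyz":[0.145,0.005,-0.118],"grip":255},
    {"rot":[0.068,-0.002,0.077],"xyz":[0.17,0.0055,-0.139],"grip":255},
    {"rot":[0.068,-0.002,0.077],"xyz":[0.1837,0.006,-0.15],"grip":255},
    {"rot":[0.068,-0.002,0.077],"xyz":[0.1837,0.006,-0.15],"grip":255}
  ]
}}

```text
clock: 11.87
tool_pos: [0.5156, 0.2385, 0.1116]
eef_rot: [0.662, 0.667, -0.242, 0.24]
contact_force: [-0.4, -0.2, -2.2]
opening: 0.269
finger_force: 39.9
```

>>> {"fn": "carry_out", "kwargs": {
  "plan": [
    {"rot":[0,0,0],"xyz":[0,0,0],"grip":255},
    {"rot":[0,0,0],"xyz":[0,0,0],"grip":255},
    {"rot":[0,0,0],"xyz":[0,0,0],"grip":255}
  ]
}}

```text
clock: 12.12
tool_pos: [0.518, 0.23, 0.1134]
eef_rot: [0.664, 0.663, -0.245, 0.243]
contact_force: [0.3, 0.2, -1.1]
opening: 0.268
finger_force: 39.9
```

```bash
python3 - <<'E'
from h import *
import pickle
s=r.get_state();h=pickle.load(open("home.pkl","rb"));t=R.from_quat(h["eef_rot"])
rel(h["tool_pos"]+[0,0,.07],t,s);rel(h["tool_pos"]+[0,0,.02],t,s)
# has the hook slipped? compare with picture taken at the lift before
S=r.snapshot("side")[:,:,::-1];S0=cv2.imread("pics/s2.png");cv2.imwrite("pics/s3.png",S)
a,b=[cv2.cvtColor(np.ascontiguousarray(i[200:250,235:275]),cv2.COLOR_BGR2GRAY).astype(np.float32) for i in(S0,S)]
print("rod shift px",cv2.phaseCorrelate(a,b))
cs=cam("side");H=cv2.cvtColor(np.ascontiguousarray(S),cv2.COLOR_BGR2HSV).astype(int)
m=((H[...,1]<60)&(H[...,2]>150)).astype(np.uint8);m[:130]=0;m[:,:290]=0;m[210:]=0;m[:,400:]=0
n,l,st,ce=cv2.connectedComponentsWithStats(m)
for i in range(1,n):
    if st[i][4]>60:
        cn=cv2.convexHull(np.argwhere(l==i)[:,::-1].astype(np.float32));q=cv2.approxPolyDP(cn,3,True)[:,0]
        for u in q:
            w=onz(cs,u,.06)-HOLE;print(u,"out",round(-(w@SX),4),"lat",round(w@SY,4))
E
```

```text
t 12.12 rot [-0.0029, 0.0039, -0.0001] xyz [0.0012, -0.0002, -0.0023]
t 12.12 rot [-0.0029, 0.0039, -0.0001] xyz [0.0335, -0.0001, 0.0358]
rod shift px ((0.10629636267744402, -0.18161091051045375), 1.1375961079597474)
[352. 163.] out 0.0542 lat -0.0315
[331. 182.] out 0.1334 lat -0.0286
[309. 169.] out 0.135 lat 0.0299
[319. 152.] out 0.0765 lat 0.0445
[333. 140.] out 0.0215 lat 0.0433
```

The tray end corners are at (331,182) and (309,169), matching the prediction for 115 mm out, and the hook has not slipped in the grip. I lower it towards the rest.

>>> {"fn": "carry_out", "kwargs": {
  "plan": [
    {"rot":[-0.003,0.004,0],"xyz":[0.011,0,0.01],"grip":255},
    {"rot":[-0.003,0.004,0],"xyz":[0.022,0,0.022],"grip":255},
    {"rot":[-0.003,0.004,0],"xyz":[0.0335,0,0.0358],"grip":255},
    {"rot":[-0.003,0.004,0],"xyz":[0.0335,0,0.0358],"grip":255},
    {"rot":[-0.003,0.004,0],"xyz":[0.0335,0,0.0358],"grip":255},
    {"rot":[-0.003,0.004,0],"xyz":[0.0335,0,0.0358],"grip":255},
    {"rot":[-0.003,0.004,0],"xyz":[0.0335,0,0.0358],"grip":255}
  ]
}}

```text
clock: 12.75
tool_pos: [0.5178, 0.2351, 0.065]
eef_rot: [0.664, 0.665, -0.241, 0.242]
contact_force: [0.7, 0.8, -2.4]
opening: 0.267
finger_force: 39.9
```

```bash
python3 - <<'E'
from h import *
import pickle
s=r.get_state();h=pickle.load(open("home.pkl","rb"));t=R.from_quat(h["eef_rot"])
rel(h["tool_pos"]+[0,0,.003],t,s);rel(h["tool_pos"],t,s);print(s["contact_force"])
E
```

```text
t 12.75 rot [0.0018, -0.0034, 0.0007] xyz [0.0093, 0.0, 0.0152]
t 12.75 rot [0.0018, -0.0034, 0.0007] xyz [0.0112, 0.0, 0.0175]
[ 0.6908786   0.78688489 -2.4423082 ]
```

>>> {"fn": "carry_out", "kwargs": {
  "plan": [
    {"rot":[0,0,0],"xyz":[0.004,0,0.006],"grip":255},
    {"rot":[0,0,0],"xyz":[0.007,0,0.011],"grip":255},
    {"rot":[0,0,0],"xyz":[0.007,0,0.011],"grip":255},
    {"rot":[0,0,0],"xyz":[0.007,0,0.011],"grip":255},
    {"rot":[0,0,0],"xyz":[0.007,0,0.011],"grip":255},
    {"rot":[0,0,0],"xyz":[0.007,0,0.011],"grip":255},
    {"rot":[0,0,0],"xyz":[0.007,0,0.011],"grip":255}
  ]
}}

```text
clock: 13.33
tool_pos: [0.5176, 0.2333, 0.0518]
eef_rot: [0.664, 0.665, -0.241, 0.242]
contact_force: [-0.5, 0.4, -1.7]
opening: 0.27
finger_force: 39.9
```

```bash
python3 - <<'E'
from h import *
import pickle
s=r.get_state();h=pickle.load(open("home.pkl","rb"));t=R.from_quat(h["eef_rot"])
rel(h["tool_pos"],t,s);print(s["contact_force"],s["tool_pos"]-h["tool_pos"])
E
```

```text
t 13.33 rot [0.0016, -0.0031, 0.001] xyz [0.0041, 0.0002, 0.0062]
[-0.52731521  0.38759603 -1.73101977] [-0.00018128  0.00083263  0.00743532]
```

>>> {"fn": "carry_out", "kwargs": {
  "plan": [
    {"rot":[0.002,-0.003,0.001],"xyz":[0.001,0,0.002],"grip":255},
    {"rot":[0.002,-0.003,0.001],"xyz":[0.0025,0,0.004],"grip":255},
    {"rot":[0.002,-0.003,0.001],"xyz":[0.004,0,0.006],"grip":255},
    {"rot":[0.002,-0.003,0.001],"xyz":[0.004,0,0.006],"grip":255},
    {"rot":[0.002,-0.003,0.001],"xyz":[0.004,0,0.006],"grip":255},
    {"rot":[0.002,-0.003,0.001],"xyz":[0.004,0,0.006],"grip":255}
  ]
}}

```text
clock: 13.83
tool_pos: [0.5178, 0.2322, 0.0444]
eef_rot: [0.664, 0.664, -0.243, 0.242]
contact_force: [2.4, 1.1, -1.2]
opening: 0.269
finger_force: 39.9
```

```bash
python3 - <<'E'
from h import *
import pickle
s=r.get_state();h=pickle.load(open("home.pkl","rb"));t=R.from_quat(h["eef_rot"])
rel(h["tool_pos"],t,s);print(s["contact_force"],s["tool_pos"]-h["tool_pos"])
E
```

```text
t 13.83 rot [-0.0002, 0.0003, 0.0] xyz [0.0002, -0.0, -0.0001]
[ 2.44686788  1.14211962 -1.19760802] [ 2.54687863e-06 -1.88996926e-04  5.32104091e-05]
```

At the home pose to within 0.2 mm. I release.

>>> {"fn": "carry_out", "kwargs": {
  "plan": [
    {"rot":[0,0,0],"xyz":[0,0,0],"grip":255},
    {"rot":[0,0,0],"xyz":[0,0,0],"grip":255},
    {"rot":[0,0,0],"xyz":[0,0,0],"grip":170},
    {"rot":[0,0,0],"xyz":[0,0,0],"grip":100},
    {"rot":[0,0,0],"xyz":[0,0,0],"grip":0},
    {"rot":[0,0,0],"xyz":[0,0,0],"grip":0},
    {"rot":[0,0,0],"xyz":[0,0,0],"grip":0},
    {"rot":[0,0,0],"xyz":[0,0,0],"grip":0}
  ],
  "squeeze": 5
}}

```text
clock: 14.5
tool_pos: [0.5175, 0.2323, 0.0445]
eef_rot: [0.664, 0.664, -0.243, 0.242]
contact_force: [-0.0, 0.3, 0.9]
opening: 0.681
finger_force: 0.0
```

>>> {"fn": "carry_out", "kwargs": {
  "plan": [
    {"rot":[0,0,0],"xyz":[0,0,0],"grip":0},
    {"rot":[0,0,0],"xyz":[0,0,0],"grip":0},
    {"rot":[0,0,0],"xyz":[0,0,0],"grip":0}
  ]
}}

```text
clock: 14.75
tool_pos: [0.5175, 0.2323, 0.0445]
eef_rot: [0.664, 0.664, -0.243, 0.242]
contact_force: [0.4, 0.2, -0.0]
opening: 0.917
finger_force: 0.0
```

>>> {"fn": "carry_out", "kwargs": {
  "plan": [
    {"rot":[0,0,0],"xyz":[0,0,-0.015],"grip":0},
    {"rot":[0,0,0],"xyz":[0,0,-0.04],"grip":0},
    {"rot":[0,0,0],"xyz":[0,0,-0.075],"grip":0},
    {"rot":[0,0,0],"xyz":[0,0,-0.11],"grip":0},
    {"rot":[0,0,0],"xyz":[0,0,-0.14],"grip":0},
    {"rot":[0,0,0],"xyz":[0,0,-0.14],"grip":0},
    {"rot":[0,0,0],"xyz":[0,0,-0.14],"grip":0},
    {"rot":[0,0,0],"xyz":[0,0,-0.14],"grip":0}
  ]
}}

```text
clock: 15.42
tool_pos: [0.5175, 0.322, 0.1515]
eef_rot: [0.664, 0.664, -0.243, 0.243]
contact_force: [1.1, 0.3, -0.7]
opening: 1.0
finger_force: 0.0
```

```bash
python3 - <<'E'
from h import *
S=np.ascontiguousarray(r.snapshot("side")[:,:,::-1]);S0=cv2.imread("pics/side0.png");cv2.imwrite("pics/s4.png",S)
def b(I):
    H=cv2.cvtColor(I,cv2.COLOR_BGR2HSV).astype(int);m=(H[...,0]<15)&(H[...,1]>110)&(H[...,2]>40)&(H[...,2]<190);m[:200]=0
    n,l,st,ce=cv2.connectedComponentsWithStats(m.astype(np.uint8));return [(st[i][4],ce[i].round(1)) for i in range(1,n) if st[i][4]>60]
print(b(S0),b(S))
g=[cv2.cvtColor(i,cv2.COLOR_BGR2GRAY).astype(np.float32) for i in(S0,S)]
for n,(x,y,w,h) in {"hook":(195,230,70,60),"rod":(232,230,32,30),"meter":(150,145,90,60),"jar":(245,108,35,42),"spool":(85,250,45,45)}.items():
    k=cv2.createHanningWindow((w,h),cv2.CV_32F);print(n,cv2.phaseCorrelate(g[0][y:y+h,x:x+w].copy(),g[1][y:y+h,x:x+w].copy(),k),abs(g[0]-g[1])[y:y+h,x:x+w].mean())
s=r.get_state();print(s["tool_pos"],s["qd"].round(3),s["contact_force"])
cs=cam("side");H=cv2.cvtColor(S,cv2.COLOR_BGR2HSV).astype(int)
m=((H[...,1]<60)&(H[...,2]>150)).astype(np.uint8);m[:130]=0;m[:,:290]=0;m[210:]=0;m[:,400:]=0
n,l,st,ce=cv2.connectedComponentsWithStats(m)
for i in range(1,n):
    if st[i][4]>60:
        for u in cv2.approxPolyDP(cv2.convexHull(np.argwhere(l==i)[:,::-1].astype(np.float32)),3,True)[:,0]:
            w=onz(cs,u,.06)-HOLE;print(u,"out",round(-(w@SX),4))
E
```

```text
[(np.int32(513), array([221.1, 263.8])), (np.int32(245), array([238.8, 346.7]))] [(np.int32(186), array([222.2, 268.2]))]
hook ((0.059890963124480834, 0.03707753204536601), 0.99441169710071) 18.976429
rod ((0.19879346521584118, 0.10359079073617572), 1.008187081416448) 17.798958
meter ((-0.01029503475757565, 0.0037815645631091854), 0.9626673030853271) 12.428333
jar ((-0.024758326560785804, 0.5791030295721598), 1.00015873791259) 15.0986395
spool ((-5.847481827176065, 12.734371535540715), 0.46141044616699217) 53.205433
[0.51756262 0.32110098 0.15096896] [ 0.008  0.01   0.005  0.008  0.001 -0.002 -0.   ] [-0.17660117 -0.42716452  0.56134885]
[352. 164.] out 0.0569
[346. 169.] out 0.0789
[319. 152.] out 0.0765
[326. 147.] out 0.0521
[343. 171.] out 0.0885
[330. 182.] out 0.1348
[309. 169.] out 0.135
[318. 156.] out 0.0885
```

The hook is home (0.06 px shift) and the tray is out. The arm hides the spool, so I clear it and check that.

>>> {"fn": "carry_out", "kwargs": {
  "plan": [
    {"rot":[0,0,0],"xyz":[-0.09,-0.06,-0.1],"grip":0},
    {"rot":[0,0,0],"xyz":[-0.09,-0.06,-0.1],"grip":0},
    {"rot":[0,0,0],"xyz":[-0.09,-0.06,-0.1],"grip":0},
    {"rot":[0,0,0],"xyz":[-0.17,-0.15,-0.05],"grip":0},
    {"rot":[0,0,0],"xyz":[-0.17,-0.15,-0.05],"grip":0},
    {"rot":[0,0,0],"xyz":[-0.17,-0.15,-0.05],"grip":0},
    {"rot":[0,0,0],"xyz":[-0.17,-0.15,-0.05],"grip":0},
    {"rot":[0,0,0],"xyz":[-0.17,-0.15,-0.05],"grip":0}
  ]
}}

```text
clock: 16.13
tool_pos: [0.366, 0.2208, 0.3006]
eef_rot: [0.663, 0.664, -0.245, 0.243]
contact_force: [0.6, 0.2, -0.1]
opening: 0.999
finger_force: 0.0
```

>>> {"fn": "carry_out", "kwargs": {
  "plan": [
    {"rot":[0,0,0],"xyz":[0,0,0],"grip":0},
    {"rot":[0,0,0],"xyz":[0,0,0],"grip":0},
    {"rot":[0,0,0],"xyz":[0,0,0],"grip":0},
    {"rot":[0,0,0],"xyz":[0,0,0],"grip":0},
    {"rot":[0,0,0],"xyz":[0,0,0],"grip":0}
  ]
}}

```text
clock: 16.55
tool_pos: [0.3681, 0.2251, 0.2987]
eef_rot: [0.664, 0.664, -0.243, 0.242]
contact_force: [-0.3, 0.2, -0.2]
opening: 1.0
finger_force: 0.0
```

```bash
python3 - <<'E'
from h import *
for nm,boxes in(("side",{"hook":(195,230,70,60),"jar":(245,108,35,42),"spool":(85,250,45,45)}),("top",{"hook":(165,210,65,35),"meter":(185,100,85,58),"jar":(290,100,42,42),"spool":(98,155,42,42)})):
    S=np.ascontiguousarray(r.snapshot(nm)[:,:,::-1]);S0=cv2.imread(f"pics/{nm}0.png")
    g=[cv2.cvtColor(i,cv2.COLOR_BGR2GRAY).astype(np.float32) for i in(S0,S)]
    for n,(x,y,w,h) in boxes.items():
        k=cv2.createHanningWindow((w,h),cv2.CV_32F);(dx,dy),q=cv2.phaseCorrelate(g[0][y:y+h,x:x+w].copy(),g[1][y:y+h,x:x+w].copy(),k)
        print(nm,n,round(dx,2),round(dy,2),round(q,2),abs(g[0]-g[1])[y:y+h,x:x+w].mean())
s=r.get_state();print(s["tool_pos"],abs(s["qd"]).max())
E
```

```text
side hook -14.76 12.41 0.24 47.959763
side jar 0.44 0.83 0.42 24.0034
side spool 2.6 -20.61 0.1 53.69037
top hook -0.03 -0.04 1.0 5.312967
top meter -0.05 -0.05 1.01 4.4344826
top jar 0.58 0.65 0.96 4.3486395
top spool 0.52 0.45 0.94 4.462018
[0.36788596 0.2249818  0.29896966] 0.006872035701605353
```

Everything is in place; the 0.5 px offset is the same for the jar and the spool, so it comes from the measurement window.

```bash
python3 -c "
from plant import r
print(r.finish_job())"
```

```text
the job is handed in; nothing more can be done
None
```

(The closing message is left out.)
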